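# Feed a tube rack under the UV bridge with the push stick

### The job

Pick up the wooden push stick by its upright handle and, pushing from behind with its nose, feed the white tube rack along its lane and through the low opening of the UV bridge until the whole rack is out on the far side. Then draw the stick back out and set it down on its black mat, sole down and handle up, and let go. The gripper itself must never touch the rack, and the bottle, carton and forceps stay where they are.

Things in the scene. Friction and masses are not known exactly. Their poses are not given: they have to be found in the camera images.
- uv_bridge: White UV lamp bridge over a straight feed lane, fixed; place and yaw vary. Origin: bench level, lane centre, mid-bridge. x: feed direction (about world -y), y across, z up. Bridge x -30 to +30, y -75 to +75, top 120 mm up. Lane deck x -200 to +200, top 10 mm above the bench; grey rails each side, inner faces y = +-43, outer +-55, tops 30 mm up. Grey box 50x50x90 high beside it at y +105.
- opening (a point): Middle of the bridge opening's sill on the infeed side: on the deck (10 mm above the bench), on the lane's centre line, 30 mm before mid-bridge. The opening is 86 mm wide and 50 mm high above the deck, and 60 mm deep along the feed. Axes as the bridge.
- end_stop (a point): Middle of the grey end stop's inner face at deck level, on the centre line, 190 mm beyond mid-bridge; it stands 18 mm above the deck. The infeed end of the lane has no stop. Axes as the bridge.
- rack: White plastic rack of grey-capped tubes, one rigid block 100 mm long (x), 76 wide (y), 36 high (full size to 28, caps above), 0.25 to 0.5 kg. Origin: centre of its underside. Starts flat on the deck in the lane, centre 90 to 120 mm before mid-bridge, x along the feed. Slides under a few newtons.
- push_stick: Wooden push stick, 0.18 kg, 200 mm long. Origin: underside, below the handle's centre; x to the nose, y across, z up. Sole bar 30 wide, 14 high, x -60 to +130; nose plate 50 wide, 28 high, front face x +140. Handle: upright block 36 (x) by 24 (y) mm, from 14 to 88 mm up; grip across its 24 mm about 60 mm up. Starts on the mat, sole down, nose roughly along the feed.
- stick_nose (a point): Centre of the front face of the push stick's nose plate: 140 mm ahead of the handle, 14 mm above the underside. Axes as the push stick.
- stick_mid (a point): Middle of the push stick's underside, halfway along its 200 mm: 40 mm towards the nose from below the handle. Axes as the push stick.
- mat: Flat black rubber mat fixed on the bench upstream of the lane (robot's left), 240 mm (its x) by 120 mm (y), 3 mm thick; the push stick's resting place. Origin: centre of its underside, at bench level. Its place and yaw vary.
- bottle: Bystander: red plastic bottle, 64 mm in diameter, 160 mm high, upright on the robot's right; origin at the centre of its underside.
- carton: Bystander: lidded cardboard storage carton 96 by 96 by 45 mm, beyond the lane; origin at the centre of its underside.
- forceps: Bystander: steel forceps about 155 mm long, 6 mm high, lying on the bench beyond the lane; origin near the middle, on the underside.
Not all that is in view belongs to the job. What is meant by the push_stick is not blue or yellow, and is the smaller of those in its own colour.

How it is judged:
By the outcome, as a careful person would: the job done as asked, in the order asked, and still so for the second after the job is handed in, with the robot touching nothing.
It also fails if it takes over 50 s, if anything falls off the work surface, if the arm or the gripper's body presses on something with over 40 N, if the wrist force passes 120 N, or if a joint passes its speed limit or range.

### The arm

A 6-joint arm with a two-finger parallel gripper is mounted at the origin on the work surface. World frame = base frame: x ahead of the robot, y to its left, z up, the work surface at z = 0. Lengths are in m, angles in rad, forces in N, time in s.
With the tool pointing down it reaches from about 0.25 to 0.775 m from the base axis. Payload 8.9 kg.
Tool frame: the origin (TCP) lies at the very end of the fingers, on their centre line; the grasp point (between the pads) lies 19 mm behind it (env.grasp_offset is the distance from the TCP to the grasp point, in m); z points along the fingers, y is the line along which they close (so a half turn about z gives the same grasp; the last joint's range is limited). The gripper opens to 85 mm and grips with 20 to 120 N. Pads are 22 mm wide; open, the fingers measure 114 mm over their backs; the gripper's body (76 mm by 85 mm) begins 54 mm behind the grasp point. The pads swing forward as they close: fully open they stand 13 mm farther back than shut.
Start: joints at [-1.35, 0.291, -0.153, 1.127, 0, 1.431], TCP at [0.185, -0.491, 0.231] pointing down, gripper open.
Joint ranges: [-2.52, 2.52], [-0.91, 1.74], [-1.3, 1.37], [-1.96, 2.02], [-1.52, 1.47], [-3.14, 3.14]. Speed limits (rad/s): [2.22, 2.22, 2.79, 3.14, 3.14, 3.14].

### API

Orientations are given as a unit quaternion [w, x, y, z].
In Python, from workcell import env gives the robot as it stands. The module is installed in compiled form; this text tells all that it offers.
- The arm moves only by the shell command python3 -m inch 'ROWS' [FORCE]. ROWS is JSON, a list that holds one entry, the list of rows, each a list of 7 numbers: the turn, a rotation vector about the tool's x, y, z in degrees, then the shift along the tool's x, y, z in m, then the opening, from 0 (shut) to 1 (fully open). In form: [[[rx, ry, rz, tx, ty, tz, jaw], ...]]. A call has 1 to 20 rows; each row shifts and turns the commanded pose from where the row before left it, along the tool's axes as they then stand; what a row does not reach is not made up. A row lasts 1/10 s, in which the tool goes at most 50 mm and 8.59 degrees, less where a joint would pass 70% of its speed; a pose out of reach is approached as far as the arm can. A call is refused whole if a number of a shift passes 0.05 or a number of a turn 8.59, either way. A call with a gripper value outside its range is refused whole. The fingers move at their own pace and stop on an object; FORCE is the grip in N (left out, the last holds). Time passes only in rows, so rows that do not move let the fingers close. It gives the time, the measured TCP pose, the force, the opening and the grip force at its end, in the units of the state.
- env.read_state(): the state, without advancing time (a new reading comes with each control period).
- env.grab_frame(name): name is "scene" or "top"; returns a dict with "frame" (400x640x3 uint8, blue, green, red), "mtx" (3x3 intrinsics, pixels), "cam_to_world" (4x4, takes a point from camera to world coordinates). Camera axes: x right, y down, z forward; pixel columns grow to the right and rows downward; lengths in m; the calibration is good to about 2 mm. A picture is of the moment at which its call begins. There is no depth.
- env.close_job(): hands the job in; it is judged then, once.
The state is a dict: "clock": time; "joint_pos": joint angles; "dq": joint speeds; "effort": joint torques, N m; "position": TCP position; "tool_rot": TCP orientation; "ft_force": force on the tool from outside, world axes, zero at the start; "moment": the same for the moment, N m; "grip_width": opening from 0.0 (shut) to 1.0 (fully open); "finger_force": force on a finger pad.
Only numpy, scipy, OpenCV 4.12 (cv2) and the standard library are available. Lean on these libraries where they do the work, as an engineer would, in place of code of your own. Each camera call takes 0.05 s, during which the arm holds its last target. There are 200 camera calls.

## Working session

There is one attempt and no reset: what is moved stays moved. The work goes in short steps, Python scripts to look and compute and a shell command to move; the robot and the scene stay as the last step left them, time stands still between calls to the robot, and variables do not carry over. Pictures are saved under pics/ and viewed, at most 10 in all, crops included, and the job is handed in when it is done.

```bash
mkdir -p pics; python3 - <<'E'
from workcell import env
import cv2,numpy as np
for n in("scene","top"):
    f=env.grab_frame(n);cv2.imwrite(f"pics/{n}0.png",f["frame"]);np.savez(n+"0.npz",**f)
    print(n,f["mtx"].round(1).tolist(),f["cam_to_world"].round(4).tolist())
print(env.read_state())
E
```

```text
scene [[372.0, 0.0, 325.0], [0.0, 372.0, 192.8], [0.0, 0.0, 1.0]] [[0.7852, 0.3605, -0.5035, 1.0497], [0.6188, -0.4866, 0.6166, -0.5985], [-0.0227, -0.7957, -0.6052, 0.6884], [0.0, 0.0, 0.0, 1.0]]
top [[465.3, 0.0, 314.7], [0.0, 465.3, 197.5], [0.0, 0.0, 1.0]] [[-0.0104, -0.9967, 0.0809, 0.4326], [-0.9999, 0.0107, 0.0036, 0.0622], [-0.0045, -0.0808, -0.9967, 1.1848], [0.0, 0.0, 0.0, 1.0]]
{'clock': 0.1, 'joint_pos': array([-1.35034454e+00,  2.91224211e-01, -1.54009991e-01,  1.12672349e+00,
       -9.19091333e-06,  1.43150937e+00]), 'dq': array([-0.00164674, -0.00046027,  0.00025884,  0.00027404,  0.00054038,
        0.00126881]), 'effort': array([ 1.01021906e-03, -5.37976563e+01,  3.31919539e+01,  9.27218003e-03,
       -1.87826636e-04,  7.48455591e-07]), 'position': array([ 0.18473841, -0.49101497,  0.23080485]), 'tool_rot': array([-5.80019940e-04,  9.83866905e-01,  1.78901023e-01, -2.81507834e-05]), 'ft_force': array([ 0.13533885, -0.57990593,  0.34478466]), 'moment': array([-0.05291646,  0.02751307,  0.03951365]), 'finger_force': 0.0, 'grip_width': 1.0004746248230656}
```

View pics/scene0.png

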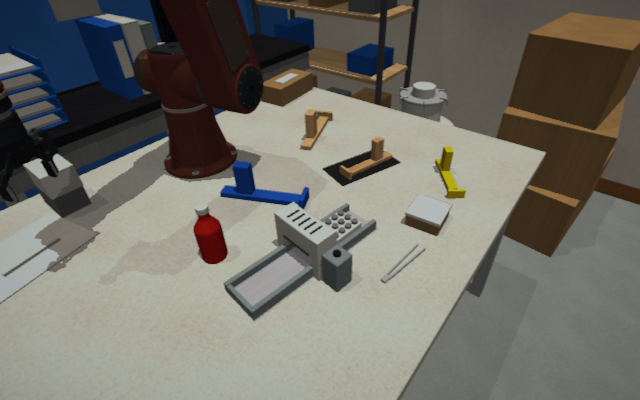

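View pics/top0.png

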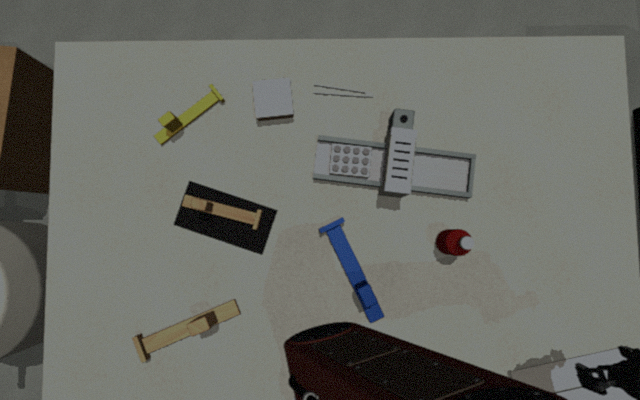

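The stick on the black mat (top view ≈ (222,212), nose towards (258,218)) is the target. The rack is at (351,160), the bridge at (400,155), and the lane runs to the right (−y). Next I'll measure all of them from masks.

```bash
cat > h.py <<'E'
import numpy as np,cv2
def ray(f,uv,z):
    uv=np.atleast_2d(np.asarray(uv,float)); T=f["cam_to_world"]
    d=np.c_[uv,np.ones(len(uv))]@np.linalg.inv(f["mtx"]).T@T[:3,:3].T
    o=T[:3,3]; return o+d*((z-o[2])/d[:,2])[:,None]
def proj(f,p):
    T=f["cam_to_world"];q=(np.atleast_2d(p)-T[:3,3])@T[:3,:3];q=q@f["mtx"].T;return q[:,:2]/q[:,2:]
def biggest(m):
    c,_=cv2.findContours(m.astype(np.uint8),cv2.RETR_EXTERNAL,cv2.CHAIN_APPROX_NONE);return max(c,key=cv2.contourArea)
E
python3 - <<'E'
from h import *
f=np.load("top0.npz");im=f["frame"];h=cv2.cvtColor(im,cv2.COLOR_BGR2HSV)
def box(m,z,x0,y0,x1,y1):
    k=np.zeros(m.shape,bool);k[y0:y1,x0:x1]=1
    c=biggest(m&k)[:,0]; w=ray(f,c,z)[:,:2]
    r=cv2.minAreaRect((w*1000).astype(np.float32));return c,r,cv2.boxPoints(r)
roi=(165,175,285,260)
wood=(h[...,1]>80)&(h[...,2]>50)
m=(im.max(2)<50)
for nm,mm,z,ro in(("mat",m|wood,.003,roi),("stick",wood,.017,roi)):
    c,r,b=box(mm,z,*ro);print(nm,r,b.round(0).tolist())
g=cv2.cvtColor(im,cv2.COLOR_BGR2GRAY)
print(im[178,330:480:10].tolist(),im[140,320].tolist(),im[60,400].tolist(),im[160,318:325].tolist())
a=cv2.resize(im[170:265,165:290],None,fx=6,fy=6,interpolation=2)
a2=cv2.resize(im[105:205,305:485],None,fx=4,fy=4,interpolation=2)
cv2.imwrite("pics/c1.png",a);cv2.imwrite("pics/c2.png",a2)
E
```

```text
mat ((480.8681945800781, 294.7186279296875), (235.7085418701172, 116.54945373535156), 70.80835723876953) [[387.0, 203.0], [497.0, 164.0], [575.0, 387.0], [465.0, 425.0]]
stick ((494.1697692871094, 304.1014404296875), (201.35206604003906, 52.56816864013672), 77.9347915649414) [[447.0, 211.0], [499.0, 200.0], [541.0, 397.0], [490.0, 408.0]]
[[106, 109, 104], [106, 106, 104], [96, 99, 98], [80, 81, 82], [127, 129, 129], [75, 75, 74], [128, 127, 121], [78, 78, 74], [122, 123, 117], [126, 127, 124], [127, 127, 125], [127, 128, 127], [127, 128, 126], [130, 130, 127], [85, 88, 85]] [54, 54, 51] [123, 129, 126] [[133, 128, 125], [127, 125, 121], [132, 130, 126], [131, 129, 124], [126, 124, 122], [132, 131, 126], [130, 127, 123]]
```

View pics/c1.png

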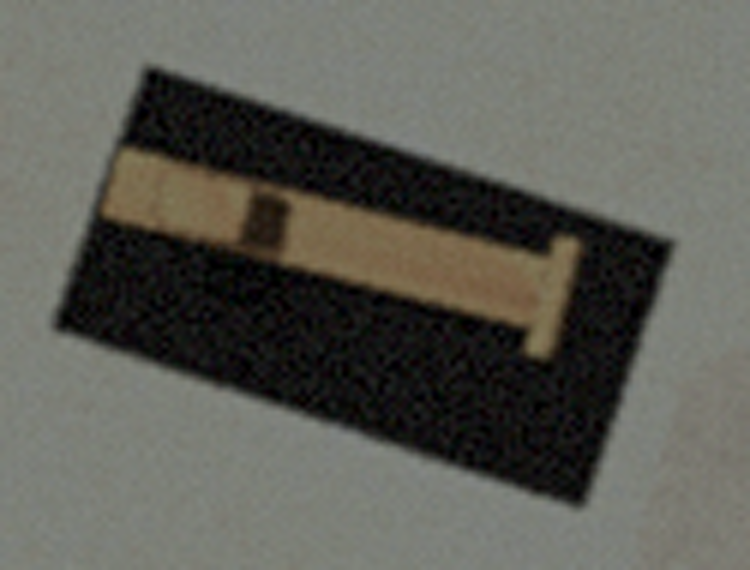

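View pics/c2.png

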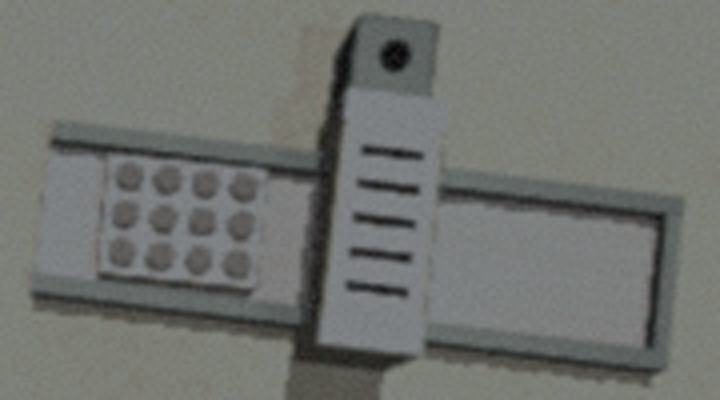

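Crop 1 shows the stick with its nose front at about (565,300) and the handle leaning left by parallax. Crop 2 shows the lane rails (outer corners ≈ (55,122), (683,198), (665,368), (32,297)) and the rack top at about (105–265, 155–292). I'll fit poses to these.

```bash
cat >> h.py <<'E'
def sole(f,cols,roi):   # stick heading + nose front from top view (near mat)
    x0,y0,x1,y1=roi;h=cv2.cvtColor(f["frame"],cv2.COLOR_BGR2HSV)
    m=(h[...,1]>80)&(h[...,2]>50);k=np.zeros_like(m);k[y0:y1,x0:x1]=1;m&=k
    pts=np.array([[c,np.mean(np.where(m[:,c])[0])] for c in cols])
    return ray(f,pts,.017)[:,:2],m
E
python3 - <<'E'
from h import *
f=np.load("top0.npz")
w,m=sole(f,range(216,251),(165,175,285,260))
vx,vy,a,b=cv2.fitLine(w.astype(np.float32),cv2.DIST_HUBER,0,.001,.001).ravel()
d=np.array([vx,vy]);d*=-np.sign(d[1]); print("stick dir",d,np.degrees(np.arctan2(d[1],d[0])))
nose=ray(f,[[165+565/6-.4,170+299/6-.4]],.031)[0,:2]
p=np.array([a,b]);nose=p+d*((nose-p)@d); print("nose",nose,"handle",nose-.14*d,"mid",nose-.1*d)
c=np.array([[55,122],[683,198],[665,365],[32,292]])/4+[305,105]-.4
W=ray(f,c,.03)[:,:2];print(W.round(4),"lens",np.linalg.norm(W-np.roll(W,-1,0),axis=1))
e=(W[1]-W[0])+(W[2]-W[3]);e/=np.linalg.norm(e);C=W.mean(0)
print("bridge",C,"feed",e,np.degrees(np.arctan2(e[1],e[0])))
n=np.array([-e[1],e[0]])
r=np.array([[108,156],[268,172],[255,292],[99,276]])/4+[305,105]-.4
R=ray(f,r,.038)[:,:2]-C;print("rack in lane",np.c_[R@e,R@n].round(4))
E
```

```text
stick dir [-0.26187897 -0.9651007 ] -105.18158
nose [0.47276094 0.20570148] handle [0.50942399 0.34081558] mid [0.49894883 0.30221155]
[[ 0.6837  0.0555]
 [ 0.6309 -0.3372]
 [ 0.5261 -0.322 ]
 [ 0.5761  0.0711]] lens [0.39625769 0.10589791 0.3962637  0.10866551]
bridge [ 0.60420943 -0.13313239] feed [-0.12964241 -0.99156081] -97.44892931399364
rack in lane [[-0.1618  0.0351]
 [-0.0616  0.0369]
 [-0.0614 -0.0389]
 [-0.1586 -0.0404]]
```

```bash
python3 -m inch '[[[0,0,0,0.03,-0.033,0,1],[0,0,0,0.03,-0.033,0,1],[0,0,0,0.03,-0.033,0,1],[0,0,0,0.03,-0.033,0,1],[0,0,0,0.03,-0.033,0,1],[0,0,0,0.03,-0.033,0,1],[0,0,0,0.03,-0.033,0,1],[0,0,0,0.03,-0.033,0,1],[0,0,0,0.03,-0.033,0,1],[0,0,0,0.03,-0.033,0,1],[0,0,0,0.03,-0.033,0,1],[0,0,0,0.03,-0.033,0,1],[0,0,0,0.03,-0.033,0,1],[0,0,0,0.03,-0.033,0,1],[0,0,0,0.03,-0.033,0,1],[0,0,0,0.03,-0.033,0,1],[0,0,0,0.03,-0.033,0,1],[0,0,0,0.03,-0.033,0,1],[0,0,0,0.03,-0.033,0,1],[0,0,0,0.03,-0.033,0,1]]]'
python3 -m inch '[[[0,0,-8.5,0,0,0,1],[0,0,-8.5,0,0,0,1],[0,0,-8.5,0,0,0,1],[0,0,-8.5,0,0,0,1],[0,0,-8.5,0,0,0,1],[0,0,-8.5,0,0,0,1],[0,0,-3.2,0,0,0,1],[0,0,0,0,0,0,1]]]'
cat >> h.py <<'E'
def todo(s,xy,z,heading):
    "needed turn rz (deg) and shift in current tool axes; heading = stick heading (deg)"
    from scipy.spatial.transform import Rotation as R
    q=s["tool_rot"];r=R.from_quat([*q[1:],q[0]]);X=r.as_matrix()
    h=np.degrees(np.arctan2(-X[1,0],-X[0,0]));dz=(heading-h+180)%360-180
    print("pos",s["position"].round(4),"heading",h.round(2),"rz",-dz.round(2),"shift",(X.T@(np.r_[xy,z]-s["position"])).round(4),"tilt",X[:,2].round(3))
    a=np.radians(heading);x=-np.r_[np.cos(a),np.sin(a)];y=np.r_[-np.sin(a),np.cos(a)]*-1
    y=np.r_[x[1],-x[0]];e=np.r_[xy]-s["position"][:2];print("after turn: tx %.4f ty %.4f tz %.4f"%(e@x,e@y,s["position"][2]-z))
E
python3 - <<'E'
from h import *
from workcell import env
todo(env.read_state(),[.5094,.3408],.2,-105.2)
f=env.grab_frame("top");cv2.imwrite("pics/t1.png",f["frame"][150:300,120:330].repeat(3,0).repeat(3,1))
E
```

```text
clock: 2.1
position: [0.5239, 0.3141, 0.2311]
tool_rot: [-0.012, 0.979, 0.203, -0.003]
ft_force: [0.6, -0.3, -0.1]
grip_width: 0.999
finger_force: 0.0
clock: 2.9
position: [0.5236, 0.3122, 0.2313]
tool_rot: [-0.012, 0.78, 0.626, 0.003]
ft_force: [-0.3, 1.2, 0.4]
grip_width: 0.997
finger_force: 0.0
pos [0.5236 0.3122 0.2313] heading -102.51 rz 2.69 shift [ 0.0243 -0.0196  0.032 ] tilt [-0.01   0.022 -1.   ]
after turn: tx 0.0239 ty -0.0212 tz 0.0313
```

View pics/t1.png

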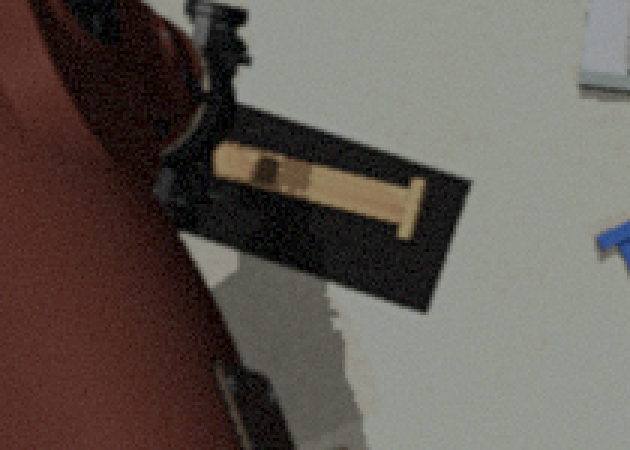

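Nothing has shifted and the gripper is near the handle. I'll correct tilt, turn and position, then check from the side camera.

```bash
python3 -m inch '[[[-0.8,-1.1,2.7,0,0,0,1],[0,0,0,0.012,-0.011,0.015,1],[0,0,0,0.012,-0.010,0.016,1],[0,0,0,0,0,0.03,1],[0,0,0,0,0,0.03,1],[0,0,0,0,0,0,1],[0,0,0,0,0,0,1]]]'
python3 - <<'E'
from h import *
from workcell import env
todo(env.read_state(),[.5094,.3408],.044,-105.2)
f=env.grab_frame("scene");im=f["frame"].copy()
c=lambda x,y,z:np.r_[.5094,.3408,.003]+np.r_[x*np.array([-.262,-.965]),z]+np.r_[y*np.array([.965,-.262]),0]
P=[c(x,y,z) for x,y,z in((.018,.012,.088),(.018,-.012,.088),(-.018,-.012,.088),(-.018,.012,.088),(.14,.025,.028),(.14,-.025,.028))]
x0,y0=310,90;b=cv2.resize(im[y0:y0+110,x0:x0+120],None,fx=5,fy=5,interpolation=2)
for u,v in proj(f,P): cv2.circle(b,(int((u+.5-x0)*5),int((v+.5-y0)*5)),3,(0,0,255),1)
cv2.imwrite("pics/s1.png",b)
E
```

```text
clock: 3.65
position: [0.5096, 0.3408, 0.141]
tool_rot: [-0.0, 0.795, 0.607, -0.001]
ft_force: [0.9, 1.0, -0.2]
grip_width: 1.002
finger_force: 0.0
pos [0.5096 0.3408 0.141 ] heading -105.3 rz -0.1 shift [-0.     -0.0001  0.097 ] tilt [-0.002 -0.    -1.   ]
after turn: tx -0.0001 ty -0.0002 tz 0.0970
```

View pics/s1.png

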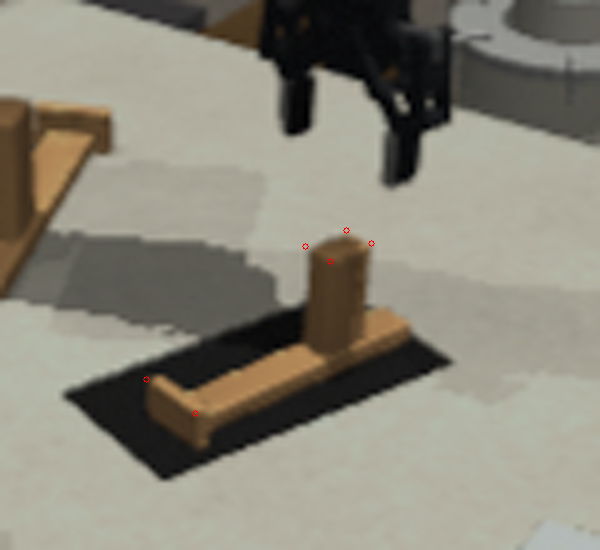

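The handle matches the prediction to within a few mm, and the fingers straddle it. Descend and grip.

```bash
python3 -m inch '[[[0,0,0,0,0,0.032,1],[0,0,0,0,0,0.032,1],[0,0,0,0,0,0.033,1],[0,0,0,0,0,0,1],[0,0,0,0,0,0,0],[0,0,0,0,0,0,0],[0,0,0,0,0,0,0],[0,0,0,0,0,0,0],[0,0,0,0,0,0,0],[0,0,0,0,0,0,0],[0,0,0,0,0,0,0],[0,0,0,0,0,0,0]]]' 80
python3 -m inch '[[[0,0,0,0,0,-0.03,0],[0,0,0,0,0,-0.03,0],[0,0,0,0,0,-0.02,0],[0,0,0,0,0,0,0],[0,0,0,0,0,0,0]]]'
python3 - <<'E'
from h import *
from workcell import env
C=np.array([.6042,-.1331]);e=np.array([-.1296,-.9916])
todo(env.read_state(),C-.345*e,.124,-97.45)
f=env.grab_frame("scene");x0,y0=290,50
cv2.imwrite("pics/s2.png",cv2.resize(f["frame"][y0:y0+130,x0:x0+140],None,fx=4,fy=4,interpolation=2))
E
```

```text
clock: 4.9
position: [0.5104, 0.3413, 0.045]
tool_rot: [0.0, 0.795, 0.607, 0.001]
ft_force: [0.2, -1.2, 6.6]
grip_width: 0.273
finger_force: 77.9
clock: 5.4
position: [0.5097, 0.3409, 0.1235]
tool_rot: [-0.0, 0.795, 0.607, -0.0]
ft_force: [-0.1, -1.1, -2.6]
grip_width: 0.268
finger_force: 79.0
pos [0.5097 0.3409 0.1235] heading -105.24 rz -7.79 shift [-0.0907  0.169  -0.0006] tilt [-0.001  0.    -1.   ]
after turn: tx -0.1128 ty 0.1552 tz -0.0005
```

View pics/s2.png

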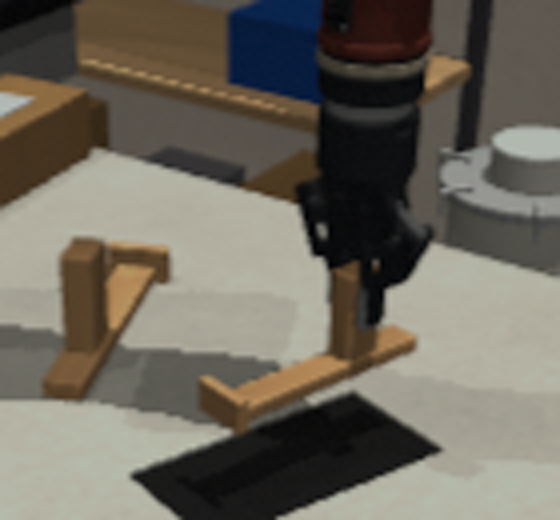

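Stick gripped and level, with the mat empty below it. Go above the infeed start and check alignment there.

```bash
python3 -m inch '[[[0,0,-7.8,0,0,0,0],[0,0,0,-0.028,0.039,0,0],[0,0,0,-0.028,0.039,0,0],[0,0,0,-0.028,0.039,0,0],[0,0,0,-0.028,0.038,0,0],[0,0,0,0,0,0,0],[0,0,0,0,0,0,0]]]'
python3 - <<'E'
from h import *
from workcell import env
C=np.array([.6042,-.1331]);e=np.array([-.1296,-.9916])
todo(env.read_state(),C-.345*e,.054,-97.45)
f=env.grab_frame("top");g=env.grab_frame("scene")
a=cv2.resize(f["frame"][85:215,190:400],None,fx=3.4,fy=3.4,interpolation=2)[:300]
b=cv2.resize(g["frame"][120:280,260:460],None,fx=3,fy=3,interpolation=2)[:300]
o=np.zeros((600,720,3),np.uint8);o[:300,:min(720,a.shape[1])]=a[:,:720];o[300:,:600]=b[:,:600];cv2.imwrite("pics/p3.png",o)
E
```

```text
clock: 6.15
position: [0.6486, 0.2085, 0.1214]
tool_rot: [-0.001, 0.752, 0.659, -0.002]
ft_force: [-0.9, 0.5, -2.3]
grip_width: 0.269
finger_force: 79.5
pos [0.6486 0.2085 0.1214] heading -97.56 rz -0.11 shift [0.0006 0.0005 0.0674] tilt [-0.004 -0.    -1.   ]
after turn: tx 0.0006 ty 0.0003 tz 0.0674
```

View pics/p3.png

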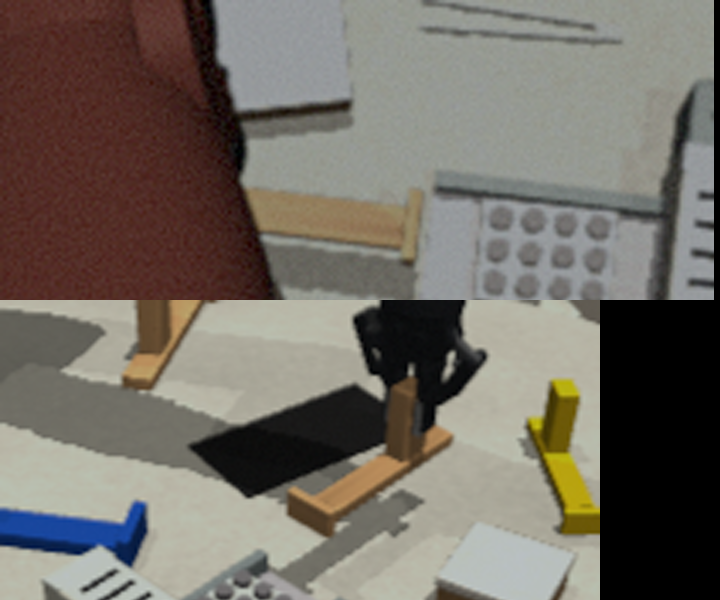

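The nose front edge is at (423,189)–(412,263) in the top crop, just short of the lane. I'll convert it to lane coordinates.

```bash
python3 - <<'E'
from h import *
f=np.load("top0.npz")
C=np.array([.6042,-.1331]);e=np.array([-.1296,-.9916]);n=np.array([.9916,-.1296])
p=np.array([[423,189],[412,263]])/3.4+[190,85]-.35
w=ray(f,p,.107)[:,:2]-C;print(np.c_[w@e,w@n])
E
```

```text
[[-0.20417683  0.02435406]
 [-0.20553134 -0.027754  ]]
```

```bash
python3 -m inch '[[[0,-0.2,0,0,0.002,0.022,0],[0,0,0,0,0,0.022,0],[0,0,0,0,0,0.022,0],[0,0,0,0,0,0,0],[0,0,0,0,0,0,0]]]'
python3 -m inch '[[[0,0,0,-0.015,0,0,0],[0,0,0,-0.015,0,0,0],[0,0,0,-0.01,0,0,0],[0,0,0,-0.01,0,0,0],[0,0,0,-0.01,0,0,0],[0,0,0,-0.01,0,0,0],[0,0,0,-0.01,0,0,0],[0,0,0,-0.01,0,0,0],[0,0,0,0,0,0,0]]]'
python3 - <<'E'
from h import *
from workcell import env
C=np.array([.6042,-.1331]);e=np.array([-.1296,-.9916])
todo(env.read_state(),C-.085*e,.055,-97.45)
f=env.grab_frame("top");g=env.grab_frame("scene")
a=cv2.resize(f["frame"][100:215,230:490],None,fx=3,fy=3,interpolation=2)[:300,:720]
b=cv2.resize(g["frame"][150:300,220:420],None,fx=3,fy=3,interpolation=2)[:300]
o=np.zeros((600,720,3),np.uint8);o[:300,:a.shape[1]]=a;o[300:,:600]=b;cv2.imwrite("pics/p4.png",o)
E
```

```text
clock: 6.75
position: [0.6499, 0.2103, 0.0577]
tool_rot: [0.001, 0.751, 0.66, -0.002]
ft_force: [0.4, -0.5, -1.1]
grip_width: 0.272
finger_force: 79.3
clock: 7.65
position: [0.6389, 0.1185, 0.0578]
tool_rot: [0.001, 0.752, 0.659, -0.002]
ft_force: [-0.1, -0.2, -1.7]
grip_width: 0.269
finger_force: 79.5
pos [0.6389 0.1185 0.0578] heading -97.52 rz -0.07 shift [-0.169  -0.0016  0.0036] tilt [-0.002 -0.004 -1.   ]
after turn: tx -0.1690 ty -0.0018 tz 0.0028
```

View pics/p4.png

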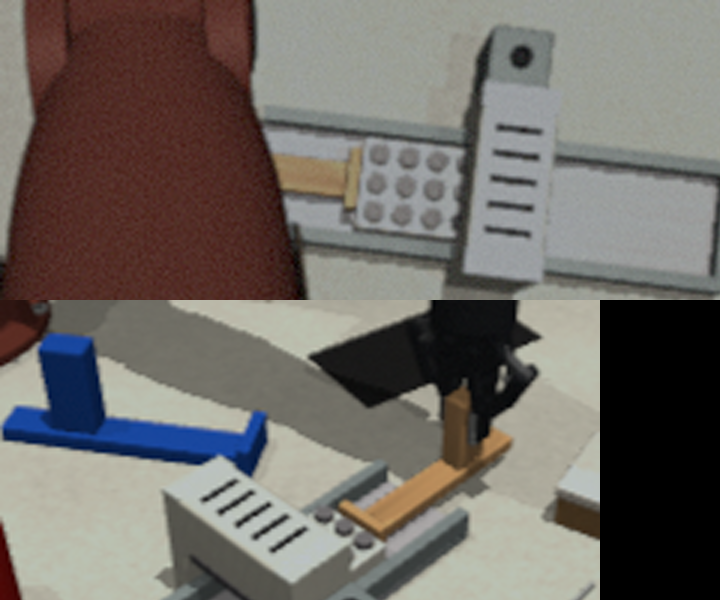

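The nose is flat against the rack's rear, the rack is in the rails and the force is small. Push on.

```bash
python3 -m inch '[[[0,0,0,-0.01,0,0.002,0],[0,0,0,-0.01,0,0,0],[0,0,0,-0.01,0,0,0],[0,0,0,-0.01,0,0,0],[0,0,0,-0.01,0,0,0],[0,0,0,-0.01,0,0,0],[0,0,0,-0.01,0,0,0],[0,0,0,-0.01,0,0,0],[0,0,0,-0.01,0,0,0],[0,0,0,-0.01,0,0,0]]]'
python3 -m inch '[[[0,0,0,-0.01,0,0,0],[0,0,0,-0.01,0,0,0],[0,0,0,-0.01,0,0,0],[0,0,0,-0.01,0,0,0],[0,0,0,-0.01,0,0,0],[0,0,0,-0.008,0,0,0],[0,0,0,-0.005,0,0,0],[0,0,0,-0.003,0,0,0],[0,0,0,0,0,0,0]]]'
python3 - <<'E'
from h import *
from workcell import env
C=np.array([.6042,-.1331]);e=np.array([-.1296,-.9916])
todo(env.read_state(),C-.085*e,.055,-97.45)
f=env.grab_frame("top");g=env.grab_frame("scene")
a=cv2.resize(f["frame"][110:210,360:490],None,fx=4,fy=4,interpolation=2)[:400]
b=cv2.resize(g["frame"][170:320,210:410],None,fx=1.33,fy=1.33,interpolation=2)[:200]
o=np.zeros((600,520,3),np.uint8);o[:400]=a;o[400:400+len(b),:b.shape[1]]=b;cv2.imwrite("pics/p5.png",o)
E
```

```text
clock: 8.75
position: [0.6262, 0.0201, 0.0563]
tool_rot: [0.001, 0.752, 0.66, -0.002]
ft_force: [0.2, 1.4, -2.2]
grip_width: 0.274
finger_force: 79.5
clock: 9.65
position: [0.6177, -0.0449, 0.0566]
tool_rot: [0.001, 0.752, 0.66, -0.002]
ft_force: [0.2, 0.5, -3.0]
grip_width: 0.272
finger_force: 79.5
pos [ 0.6177 -0.0449  0.0566] heading -97.46 rz -0.01 shift [-0.0042 -0.0019  0.0016] tilt [-0.001 -0.004 -1.   ]
after turn: tx -0.0042 ty -0.0019 tz 0.0016
```

View pics/p5.png

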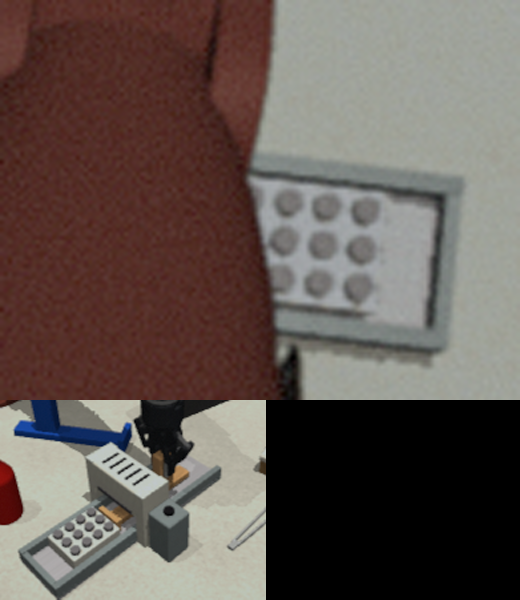

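The rack is entirely past the bridge: in the scene inset the nose shows beyond the opening, with the rack ahead of it. Draw the stick back along the lane and lift.

```bash
python3 -m inch '[[[0,0,0,0.01,0,0,0],[0,0,0,0.02,0,0,0],[0,0,0,0.025,0,0,0],[0,0,0,0.025,0,0,0],[0,0,0,0.025,0,0,0],[0,0,0,0.025,0,0,0],[0,0,0,0.025,0,0,0],[0,0,0,0.025,0,0,0],[0,0,0,0.025,0,0,0],[0,0,0,0.025,0,0,0],[0,0,0,0.025,0,0,0],[0,0,0,0.015,0,0,0],[0,0,0,0.005,0,0,0],[0,0,0,0,0,-0.02,0],[0,0,0,0,0,-0.02,0],[0,0,0,0,0,-0.02,0],[0,0,0,0,0,0,0]]]'
python3 - <<'E'
from h import *
from workcell import env
todo(env.read_state(),[.494,.333],.09,-109)
f=env.grab_frame("top");C=np.array([.6042,-.1331]);e=np.array([-.1296,-.9916]);n=np.array([.9916,-.1296])
a=cv2.resize(f["frame"][110:210,300:490],None,fx=4,fy=4,interpolation=2);cv2.imwrite("pics/p6.png",a)
E
```

```text
clock: 11.45
position: [0.6552, 0.2282, 0.1185]
tool_rot: [0.002, 0.752, 0.659, 0.0]
ft_force: [0.6, -0.5, -1.2]
grip_width: 0.27
finger_force: 79.5
pos [0.6552 0.2282 0.1185] heading -97.48 rz 11.52 shift [ 0.083  -0.1736  0.0276] tilt [ 0.003 -0.003 -1.   ]
after turn: tx 0.0466 ty -0.1865 tz 0.0285
```

View pics/p6.png

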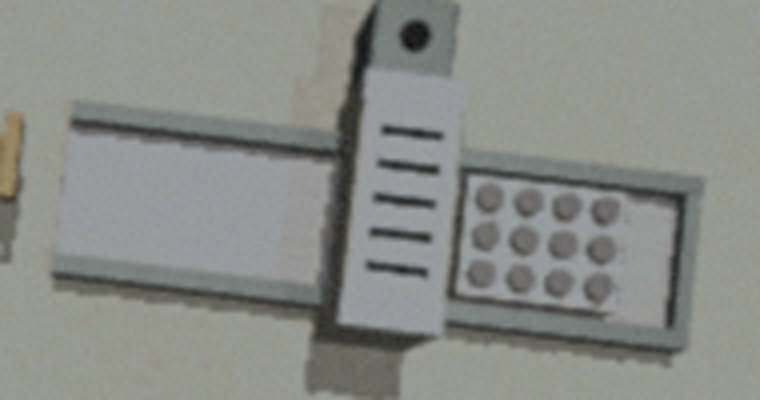

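The whole rack is beyond the bridge (rear edge ≈ (460,235), front short of the stop), and the stick is clear of the lane. Now place it on the mat.

```bash
python3 -m inch '[[[0,0,5.8,0,0,0,0],[0,0,5.7,0,0,0,0],[0,0,0,0.009,-0.037,0,0],[0,0,0,0.009,-0.037,0,0],[0,0,0,0.009,-0.037,0,0],[0,0,0,0.009,-0.037,0,0],[0,0,0,0.010,-0.038,0,0],[0,0,0,0,0,0.02,0],[0,0,0,0,0,0.02,0],[0,0,0,0,0,0,0],[0,0,0,0,0,0,0]]]'
python3 - <<'E'
from h import *
from workcell import env
todo(env.read_state(),[.494,.333],.045,-109)
g=env.grab_frame("scene")
cv2.imwrite("pics/p7.png",cv2.resize(g["frame"][100:210,300:430],None,fx=5,fy=5,interpolation=2))
E
```

```text
clock: 12.6
position: [0.4918, 0.3315, 0.0747]
tool_rot: [0.001, 0.814, 0.581, -0.002]
ft_force: [0.4, 0.2, -1.0]
grip_width: 0.273
finger_force: 79.5
pos [0.4918 0.3315 0.0747] heading -108.97 rz 0.03 shift [0.0023 0.0016 0.0296] tilt [-0.003 -0.004 -1.   ]
after turn: tx 0.0021 ty 0.0016 tz 0.0297
```

View pics/p7.png

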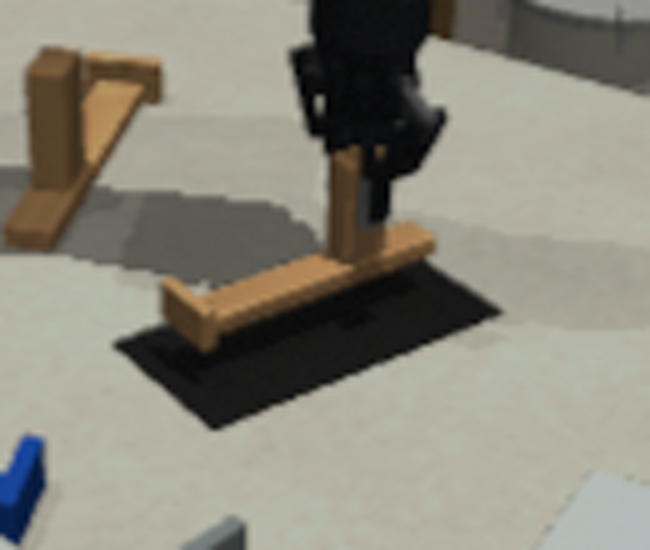

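The stick is level just above the mat centre. Lower it gently.

```bash
python3 -m inch '[[[0,0,0,0.001,0.001,0.01,0],[0,0,0,0.001,0.001,0.01,0],[0,0,0,0,0,0.006,0],[0,0,0,0,0,0.002,0],[0,0,0,0,0,0.001,0],[0,0,0,0,0,0,0],[0,0,0,0,0,0,0]]]'
```

```text
clock: 13.35
position: [0.495, 0.3335, 0.0466]
tool_rot: [0.001, 0.814, 0.581, -0.001]
ft_force: [-0.6, 0.9, -0.1]
grip_width: 0.275
finger_force: 79.5
```

```bash
python3 -m inch '[[[0,0,0,0,0,0.001,0],[0,0,0,0,0,0.001,0],[0,0,0,0,0,0,0],[0,0,0,0,0,0,0]]]'
```

```text
clock: 13.75
position: [0.4951, 0.3333, 0.0451]
tool_rot: [0.001, 0.814, 0.581, -0.001]
ft_force: [-1.5, -1.7, 5.4]
grip_width: 0.272
finger_force: 80.7
```

Contact made. Release, then lift away.

```bash
python3 -m inch '[[[0,0,0,0,0,0,0.4],[0,0,0,0,0,0,0.7],[0,0,0,0,0,0,1],[0,0,0,0,0,0,1],[0,0,0,0,0,0,1],[0,0,0,0,0,0,1],[0,0,0,0,0,-0.01,1],[0,0,0,0,0,-0.02,1],[0,0,0,0,0,-0.04,1],[0,0,0,0,0,-0.04,1],[0,0,0,0,0,-0.04,1],[0,0,0,0,0,-0.04,1],[0,0,0,0,0,0,1],[0,0,0,0,0,0,1]]]'
python3 - <<'E'
from workcell import env
import cv2
g=env.grab_frame("scene")
cv2.imwrite("pics/p8.png",cv2.resize(g["frame"][80:320,180:500],None,fx=2.4,fy=2.4,interpolation=2))
E
```

```text
clock: 15.15
position: [0.4956, 0.3343, 0.2358]
tool_rot: [0.001, 0.814, 0.581, -0.0]
ft_force: [0.2, 0.4, -0.9]
grip_width: 0.993
finger_force: 0.0
```

View pics/p8.png

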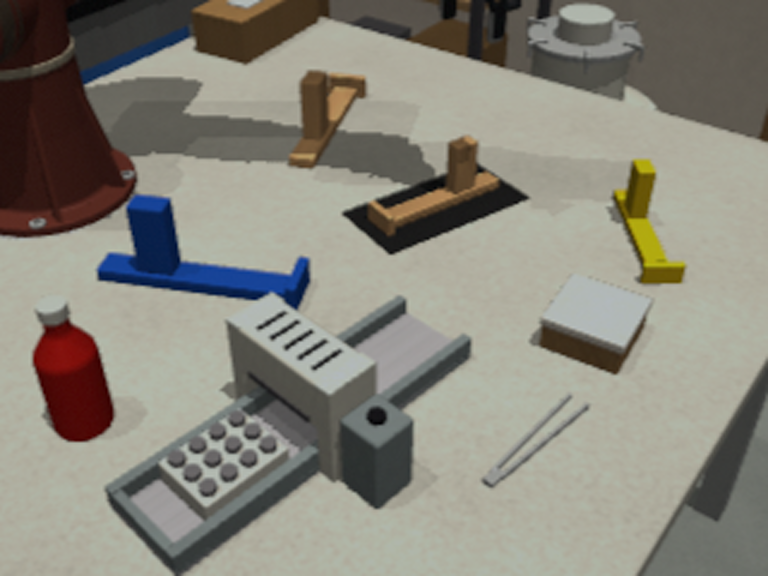

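The rack is out beyond the bridge, the stick is upright on the mat, and the other objects look unmoved.

```bash
python3 -c "
from workcell import env
print(env.close_job())"
```

```text
the job is handed in; nothing more can be done
None
```

The job is handed in: the whole rack is out beyond the UV bridge, the stick is released upright on its mat at about 15 s, and the bystanders look unmoved in the last picture — but I viewed 13 pictures, over the limit of 10.

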